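Set the variable transformer to its taped mark and start it

ROBOT

A 6-joint arm with a two-finger parallel gripper is mounted at the origin on the work surface. World frame = base frame: x ahead of the robot, y to its left, z up, the work surface at z = 0. Lengths are in m, angles in rad, forces in N, time in s.
With the tool pointing down it reaches from about 0.2 to 0.875 m from the base axis. Payload 3.4 kg.
Tool frame: the origin (TCP) lies between the finger pads; the fingertips stand 25 mm ahead of it and the grasp point (between the pads) lies 6 mm ahead of it (r.nose_length is the z of the fingertips in the tool frame, in m); z points along the fingers, x is the direction in which the jaws open and shut, and the axes are right-handed (so a half turn about z gives the same grasp; the last joint's range is limited). The gripper opens to 94 mm and grips with 3 to 60 N. Pads are 16 mm wide; open, the fingers measure 119 mm over their backs; the gripper's body (75 mm by 177 mm) begins 78 mm behind the grasp point.
Start: joints at [-1.451, 0.276, 1.505, -0, 1.361, -0.121], TCP at [0.137, -0.558, 0.23] pointing down, gripper open.
Joint ranges: [-2.89, 2.89], [-0.75, 2.08], [0.22, 2.7], [-1.18, 4.32], [0.11, 2.71], [-2.7, 2.7]. Speed limits (rad/s): [2.57, 2.57, 3.14, 3.14, 3.14, 3.14].

INTERFACE

Orientations are given as a unit quaternion [w, x, y, z].
In Python, from plant import r, gripper_to, inverse_kinematics, vision, models, telemetry gives the robot as it stands. Calls block until the motion is done:
- r.move_to(position, orientation): joint-space move of the TCP to a pose.
- r.move_l(position, rot=None, vel=0.15, guard=None): straight line of the TCP; rot=None keeps the orientation; vel is the mean speed in m/s. With guard (N) it stops when the force on the tool has changed by that much, and returns True; else False.
- r.movej(angles): joint-space move.
- gripper_to(opening, f_grip=None): finger opening in m; f_grip is the grip in N (None keeps the last); returns when the fingers have stopped.
- r.hold(seconds).
- inverse_kinematics(position, orientation): joint angles nearest the present ones, or None.
- vision.snapshot(name): name is "scene" or "side" or "wrist"; returns the picture (400x640x3 uint8, red, green, blue); there is no depth.
- vision.get_calibration(name): a dict with "fx", "fy", "cx", "cy" (pixels), "D" ([k1, k2, p1, p2, k3] as OpenCV has them; the pictures are not rectified), "position" and "orientation" of the camera in the world. Camera axes: x right, y down, z forward; pixel columns grow to the right and rows downward; lengths in m; the calibration is good to about 2 mm. A picture is of the moment at which its call begins: read the wrist's pose just before it. get_calibration takes no time and is no camera call; for the wrist camera it gives the pose at the moment of the call.
A pose or a line that the arm cannot do raises r.PlanningError and nothing moves.
- r.sign_off(): hands the job in, once; it reports no verdict.
Trained networks look in the newest picture that a camera, given by its name, has taken for a name from the list of things; names that differ only in an ending like _2 or _b are one class to them, and where a whole thing is asked for, a point or a joint stands for the part that bears it (a point fixed in the world has none). Each returns a list of dicts, best first, with "score" (0 to 1); they miss things now and then, are a little off and sometimes report something else, mostly with a low value. They report only what shows in the picture. A call takes as long as a camera call.
- models.boxes_of(thing, camera): "at" ([x, y, z] in m, in world coordinates, good to about 4 mm: the middle of the surface that is visible of it).
- models.regions_of(thing, camera): "pixels" (400x640 bool, what is visible of it).
- models.mark_of(thing, camera): "at" ([x, y, z] in m, in world coordinates, good to about 4 mm: a listed point, or the origin of a listed thing).
Readings, each from a call of its own:
- telemetry.current_t(): time.
- telemetry.current_joints(): joint angles.
- telemetry.current_dq(): joint speeds.
- telemetry.current_joint_efforts(): joint torques, N m.
- telemetry.current_ee_pos(): TCP position.
- telemetry.current_tool_rot(): TCP orientation.
- telemetry.current_wrist_force(): force on the tool from outside, world axes, zero at the start.
- telemetry.current_torque(): the same for the moment, N m.
- telemetry.current_opening(): finger opening in m.
Only numpy, scipy, OpenCV 4.12 (cv2) and the standard library are available. Lean on these libraries where they do the work, as an engineer would, in place of code of your own. Each camera call takes 0.05 s, during which the arm holds its last target. There are 200 camera calls.

TASK

With a fingertip against the side of its bar grip, push the variable transformer's dial round until its white index mark lines up with the pen line on the strip of masking tape, and leave it there. Then press the flat start button right down with a fingertip and let it come back up. Do not grip or force the dial, keep off the mushroom-headed stop button, do not press start while the dial is off the mark, and leave everything else on and around the transformer where it is.

Things in the scene. Friction and masses are not known exactly. Their poses are not given: they have to be found in the camera images.
- dial (a joint): Dial of the bench variable transformer (grey case, 230 x 220 mm, top face 150 mm above the bench, fixed). 0 rad at the left-hand stop, grows clockwise seen from above to 4.71 rad (270 degrees) at the other stop. Turns stiffly, with a dry drag of about 0.11 N m and no spring; stays where it is left.
- knob: The dial's black knob: a round skirt, 100 mm in diameter, top face 161 mm above the bench, and across it through the axis a straight bar grip 84 mm long (42 mm either side), 16 mm wide, 26 mm high, top 187 mm above the bench; a hub of 38 mm diameter under the bar rises 14 mm above the skirt. Origin on the axis, at the skirt's underside, 153 mm above the bench; its x points along the bar to the index mark.
- dial_axis (a point): Point on the dial's vertical turning axis at the skirt's top face, 161 mm above the bench. Its x axis points from the transformer's front (meter, terminals) to its rear, z up.
- dial_index (a point): Index mark of the dial: where the white line, which runs along one half of the bar grip and over the skirt, meets the skirt's rim, 50 mm from the axis. It turns with the dial.
- mark_line (a point): The target line: a black pen line, 2 mm wide, on a cream strip of masking tape (29 x 20 mm) stuck on the dark scale plate beside the skirt. The line is radial, 52 to 81 mm from the axis. This point is on its continuation, 50 mm from the axis, 152 mm above the bench: straight below the index mark when they line up. It lies 0.6 to 4.05 rad clockwise of where the index starts.
- start (a joint): Travel of the start button, 0 m released to 0.006 m fully down; it springs back. It starts to move at 1.5 N and takes 5 N fully down; 4 mm of travel closes the contact.
- start_top (a point): Centre of the top of the start button: a black cap with a flat top, 28 mm in diameter, standing 10 mm out of a round metal housing (44 mm in diameter), its top 172 mm above the bench. It is at the front left corner of the transformer's top as seen from the front. It is pressed straight down.
- stop (a joint): Travel of the stop button, 0 m released; it springs back. Leave it alone.
- stop_top (a point): Centre of the top of the stop button: a black mushroom head, 40 mm in diameter, its top 185 mm above the bench, at the front right corner of the transformer's top. Leave it alone.
- tin: Round steel fuse tin, 36 mm in diameter, 20 mm high, loose on the transformer's top at the rear left corner; origin under its centre. Leave alone.
- screwdriver: Screwdriver, 170 mm long, lying along its x on the bench, right of the transformer; origin under its middle. Leave alone.
- spool: Spool of solder, 56 mm in diameter, 45 mm high, on the bench left of the transformer; origin under its centre. Leave alone.
- lens: Lens in a black ring, 54 mm in diameter, 14 mm high, on the bench left of the transformer; origin under its centre. Leave alone.
- cutters: Side cutters, 117 mm long, 14 mm high, lying on the bench in front of the transformer; origin between the handles near the pivot. Leave alone.
- meter: Hand-held multimeter, 165 x 80 x 44 mm, lying on the bench right of the transformer; origin under its centre. Leave alone.
- hands: Helping-hands stand with a 75 x 55 mm iron foot and two clip arms, 190 mm wide and 120 mm high, on the bench behind the transformer; origin under its foot. Leave alone.

How it is judged:
On the way, in this order (a step that is already met when the one before it is completed fails the run):
1. the dial's index mark is lined up with the pen line on the tape, the dial at rest and the fingers off it (horizontal distance between dial_index and mark_line below 0.003 m and velocity of joint dial between -0.05 and 0.05 rad/s and contact force between the fingers and knob below 0.2 N), for 0.2 s.
2. the start button is pressed down with the dial on the mark (value of joint start above 0.004 m and horizontal distance between dial_index and mark_line below 0.003 m), for 0.05 s.
At the end, for the whole second after the job is handed in: The index mark stands within 3 mm (about 3.4 degrees) of the pen line, measured along the skirt's rim, and the dial is still; the start button has been pressed at least 4 mm down after that and is up again; the stop button is up (horizontal distance between dial_index and mark_line below 0.003 m and value of joint each of start, stop below 0.001 m and velocity of joint dial between -0.05 and 0.05 rad/s); the robot touches nothing.
It fails at once if the dial is gripped or forced (more than 25 N between the fingers and the dial) (contact force between the fingers and knob above 25 N).
It fails at once if the start button is pressed while the index mark is off the line (value of joint start above 0.003 m and horizontal distance between dial_index and mark_line above 0.003 m).
It fails at once if the stop button is pressed (value of joint stop above 0.002 m).
It fails at once if a bystander is lifted or pushed away (more than 15 mm) (distance of any of tin, screwdriver, spool, lens, cutters, meter, hands from where it was at the start of the episode above 0.015 m).
It also fails if it takes over 53 s, if anything falls off the work surface, if the arm or the gripper's body presses on something with over 40 N, if the wrist force passes 120 N, or if a joint passes its speed limit or range.

## Working session

There is one attempt and no reset: what is moved stays moved. The work goes in short steps, each a Python script; the robot and the scene stay as the last script left them, time stands still between calls to the robot, and variables do not carry over. Pictures are saved under pics/ and viewed, about 8 in all and at most 12, crops included, and the job is handed in when it is done.

```bash
mkdir -p pics; ls
python3 - <<'E'
from plant import r,vision,models,telemetry as t
import cv2,numpy as np
print(t.current_t(),t.current_opening())
for c in("scene","side"):
    im=vision.snapshot(c); cv2.imwrite(f"pics/{c}0.png",im[:,:,::-1])
    k=vision.get_calibration(c); print(c,k["position"],k["orientation"],k["fx"])
    for n in("dial_axis","dial_index","mark_line","start_top","stop_top","tin"):
        print(n,[(np.round(d["at"],4),round(d["score"],2)) for d in models.mark_of(n,c)[:2]])
print(t.current_t())
E
```

```text
pics
0.0 0.09432185097111742
scene [ 1.04908688 -0.19611943  0.8516449 ] [-0.25277943  0.80932674  0.50539953 -0.16020019] 390.7004981206089
dial_axis [(array([ 0.612 , -0.0912,  0.1607]), 0.96)]
dial_index [(array([ 0.5912, -0.0414,  0.1618]), 0.73)]
mark_line [(array([ 0.6102, -0.0867,  0.1499]), 0.46), (array([ 0.6326, -0.1367,  0.1529]), 0.45)]
start_top [(array([ 0.5105, -0.0107,  0.1725]), 0.65)]
stop_top [(array([ 0.5046, -0.165 ,  0.1871]), 0.79)]
tin [(array([ 0.6795, -0.0115,  0.1424]), 0.77), (array([ 0.6099, -0.0878,  0.1496]), 0.52)]
side [0.23322162 0.63495356 0.55486059] [ 0.12865669 -0.22073855  0.83718003 -0.48358199] 361.0428885775297
dial_axis [(array([ 0.6147, -0.0882,  0.1625]), 0.93)]
dial_index [(array([ 0.5862, -0.0469,  0.1613]), 0.6), (array([ 0.5074, -0.0101,  0.1728]), 0.53)]
mark_line []
start_top [(array([ 0.4083, -0.1425, -0.0011]), 0.71), (array([ 0.5048, -0.0127,  0.1749]), 0.65)]
stop_top [(array([ 0.4987, -0.159 ,  0.1831]), 0.53)]
tin [(array([ 0.6764, -0.0104,  0.1535]), 0.74)]
0.7
```

View picture.

Run:
```python
import cv2
im=cv2.imread("pics/scene0.png"); cv2.imwrite("pics/s0.png",cv2.resize(im[100:320,160:460],None,fx=2.6,fy=2.6,interpolation=cv2.INTER_CUBIC))
```

```text
(no output)
```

View pics/s0.png

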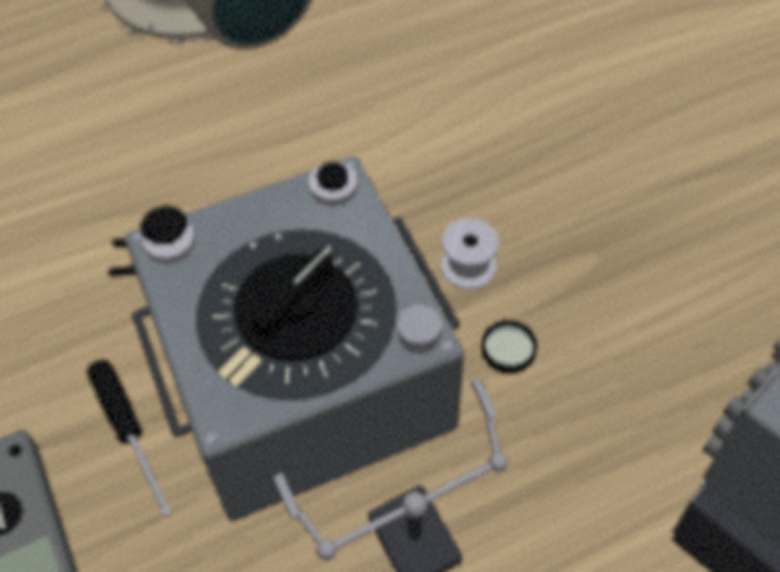

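View pics/scene0.png

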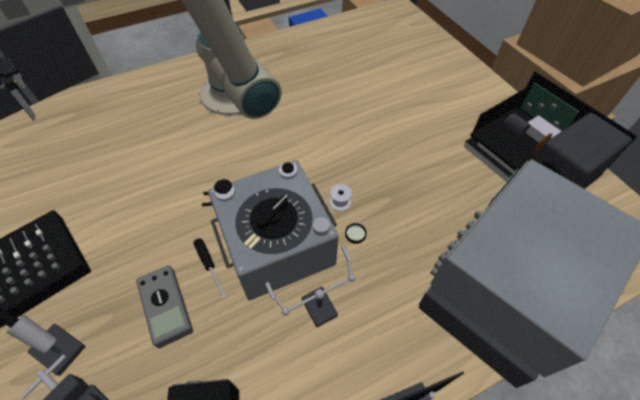

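```bash
cat > h.py <<'E'
from plant import r,gripper_to,inverse_kinematics,vision,models,telemetry as t
import numpy as np,cv2
from scipy.spatial.transform import Rotation as R
def down(psi):
    c,s=np.cos(psi),np.sin(psi)
    return R.from_matrix(np.array([[c,s,0],[s,-c,0],[0,0,-1]]).T.T).as_quat(scalar_first=True)
def Rq(q): return R.from_quat(q,scalar_first=True)
def w2p(P,k):
    Rc=Rq(k["orientation"]).inv()
    K=np.array([[k["fx"],0,k["cx"]],[0,k["fy"],k["cy"]],[0,0,1]])
    p=Rc.apply(np.atleast_2d(P)-k["position"])
    return cv2.projectPoints(p,np.zeros(3),np.zeros(3),K,np.array(k["D"]))[0][:,0]
def p2w(px,k,z):
    K=np.array([[k["fx"],0,k["cx"]],[0,k["fy"],k["cy"]],[0,0,1]])
    u=cv2.undistortPoints(np.array(px,float).reshape(-1,1,2),K,np.array(k["D"]))[:,0]
    d=Rq(k["orientation"]).apply(np.c_[u,np.ones(len(u))])
    return k["position"]+d*((z-k["position"][2])/d[:,2])[:,None]
E
python3 - <<'E'
from h import *
k=vision.get_calibration("wrist"); Rt=Rq(t.current_tool_rot())
off=Rt.inv().apply(k["position"]-t.current_ee_pos()); print("cam in tool",off,(Rt.inv()*Rq(k["orientation"])).as_matrix().round(2).tolist(), k["fx"])
ax=np.array([.612,-.09,.161])
for psi in np.arange(-3,3.2,.5):
    j=inverse_kinematics([.612,-.09,.36],down(psi)); print(round(psi,2),None if j is None else np.round(j,2))
E
```

```text
cam in tool [ 2.87059853e-05 -6.50220058e-02 -1.54506249e-01] [[1.0, -0.0, -0.0], [0.0, 0.97, 0.23], [0.0, -0.23, 0.97]] 319.4764589821187
-3.0 None
-2.5 [-0.26  0.31  1.15 -0.    1.69  2.24]
-2.0 [-0.26  0.31  1.15 -0.    1.69  1.74]
-1.5 [-0.26  0.31  1.15 -0.    1.69  1.24]
-1.0 [-0.26  0.31  1.15 -0.    1.69  0.74]
-0.5 [-0.26  0.31  1.15 -0.    1.69  0.24]
0.0 [-0.26  0.31  1.15 -0.    1.69 -0.26]
0.5 [-0.26  0.31  1.15 -0.    1.69 -0.76]
1.0 [-0.26  0.31  1.15 -0.    1.69 -1.26]
1.5 [-0.26  0.31  1.15 -0.    1.69 -1.76]
2.0 [-0.26  0.31  1.15 -0.    1.69 -2.26]
2.5 None
3.0 None
```

Run:
```python
from h import *
psi=2.0; y=np.array([np.sin(psi),-np.cos(psi),0])
gripper_to(0.0,20)
p=np.array([.612,-.09,.34])-.07*y
r.move_to(p,down(psi)); r.hold(.3)
k=vision.get_calibration("wrist"); im=vision.snapshot("wrist"); cv2.imwrite("pics/w1.png",im[:,:,::-1])
np.save("k1.npy",k,allow_pickle=True)
for n in("dial_axis","dial_index","mark_line","start_top","stop_top"):
    print(n,[(np.round(d["at"],4),round(d["score"],2),w2p(d["at"],k)[0].round()) for d in models.mark_of(n,"wrist")[:2]])
print(t.current_t(),t.current_opening(),t.current_ee_pos())
```

```text
dial_axis []
dial_index [(array([ 0.5895, -0.0479,  0.1652]), 0.67, array([369., 248.]))]
mark_line [(array([ 0.6303, -0.1339,  0.1558]), 0.68, array([283., 246.])), (array([ 0.6256, -0.3723, -0.0018]), 0.66, array([157., 145.]))]
start_top [(array([ 0.5061, -0.0119,  0.1727]), 0.82, array([436., 195.]))]
stop_top [(array([ 0.5002, -0.1563,  0.1821]), 0.97, array([311., 131.]))]
4.9083 0.0002161176581183974 [ 0.54834972 -0.11916491  0.33998927]
```

View pics/w1.png

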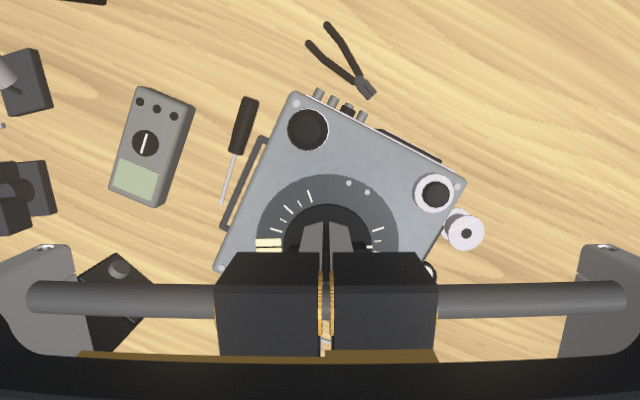

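Run:
```python
from h import *
psi=2.0; y=np.array([np.sin(psi),-np.cos(psi),0])
p=np.array([.612,-.09,.30])+.085*y
r.move_to(p,down(psi)); r.hold(.3)
k=vision.get_calibration("wrist"); im=vision.snapshot("wrist"); cv2.imwrite("pics/w2.png",im[:,:,::-1])
np.save("k2.npy",k,allow_pickle=True)
for n in("dial_axis","dial_index","mark_line","start_top","stop_top"):
    print(n,[(np.round(d["at"],4),round(d["score"],2),w2p(d["at"],k)[0].round()) for d in models.mark_of(n,"wrist")[:2]])
print(t.current_t())
```

```text
dial_axis [(array([ 0.6091, -0.0929,  0.1615]), 0.89, array([324.,  98.]))]
dial_index [(array([ 0.5926, -0.0449,  0.1642]), 0.56, array([381., 104.])), (array([0.6495, 0.0988, 0.0029]), 0.29, array([433., 190.]))]
mark_line [(array([ 0.6318, -0.1347,  0.1573]), 0.68, array([271., 103.]))]
start_top [(array([ 0.5058, -0.0118,  0.1744]), 0.86, array([465.,  23.]))]
stop_top [(array([ 0.6109, -0.0888,  0.1571]), 0.7, array([327., 103.]))]
6.1917
```

View pics/w2.png

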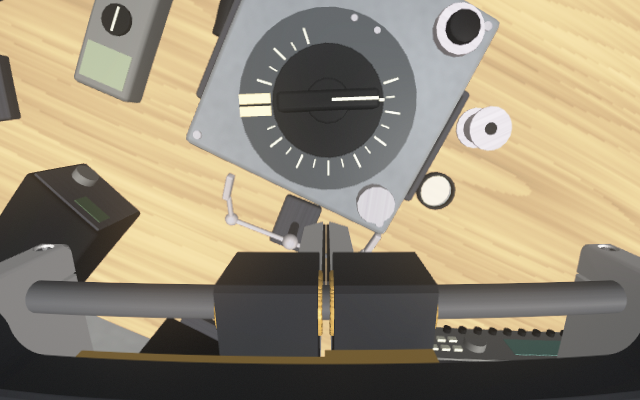

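Run:
```python
from h import *
from scipy.optimize import least_squares
k=np.load("k2.npy",allow_pickle=True).item()
im=cv2.imread("pics/w2.png"); g=cv2.cvtColor(im,cv2.COLOR_BGR2GRAY)
# skirt/plate edge along rays, rim at top face z=.161, r=50
G=cv2.GaussianBlur(g,(0,0),.8).astype(np.float32)
c=np.array([.611,-.091])
for it in range(4):
    pts=[];res=[]
    for a in np.radians(np.arange(0,360,3)):
        rr=np.arange(.044,.0565,.00025)
        P=np.c_[c[0]+rr*np.cos(a),c[1]+rr*np.sin(a),np.full(len(rr),.161)]
        u=w2p(P,k).astype(np.float32); v=cv2.remap(G,u[:,:1],u[:,1:],cv2.INTER_LINEAR)[:,0]
        d=np.diff(v); i=d.argmax()
        if 8<v[-1]-v[0]<60 and v.max()<130: pts.append(P[i,:2])
    pts=np.array(pts)
    f=least_squares(lambda x:np.hypot(*(pts-x[:2]).T)-x[2],[*c,.05],loss="soft_l1",f_scale=.0007); c=f.x[:2]
print(len(pts),f.x,np.abs(f.fun).mean())
# pen line: cream tape sampling at z=.152 ; index white at rim
def prof(r0,r1,z,mid,lab):
    A=np.radians(np.arange(mid-15,mid+15,.25)); V=0
    for rr in np.linspace(r0,r1,8):
        P=np.c_[c[0]+rr*np.cos(A),c[1]+rr*np.sin(A),np.full(len(A),z)]
        u=w2p(P,k).astype(np.float32); V=V+cv2.remap(g,u[:,:1],u[:,1:],cv2.INTER_CUBIC)[:,0].astype(float)/8
    print(lab,list(zip(np.degrees(A)[::3].round(1),V[::3].astype(int))))
prof(.057,.077,.152,-64,"tape"); prof(.044,.0495,.161,113,"idx");prof(.02,.041,.187,113,"idxbar")
o=im.copy()
for z,rad in((.161,.05),(.152,.08)):
    a=np.linspace(0,6.28,60)
    for p in w2p(np.c_[c[0]+rad*np.cos(a),c[1]+rad*np.sin(a),0*a+z],k): cv2.circle(o,tuple(np.int32(p.round())),0,(0,0,255),-1)
cv2.imwrite("pics/o2.png",cv2.resize(o[0:200,220:430],None,fx=3.5,fy=3,interpolation=cv2.INTER_CUBIC))
```

```text
79 [ 0.61024624 -0.08907435  0.04945815] 0.0002220563325401657
tape [(np.float64(-79.0), np.int64(105)), (np.float64(-78.2), np.int64(105)), (np.float64(-77.5), np.int64(105)), (np.float64(-76.8), np.int64(105)), (np.float64(-76.0), np.int64(105)), (np.float64(-75.2), np.int64(104)), (np.float64(-74.5), np.int64(106)), (np.float64(-73.8), np.int64(131)), (np.float64(-73.0), np.int64(161)), (np.float64(-72.2), np.int64(193)), (np.float64(-71.5), np.int64(230)), (np.float64(-70.8), np.int64(247)), (np.float64(-70.0), np.int64(248)), (np.float64(-69.2), np.int64(248)), (np.float64(-68.5), np.int64(248)), (np.float64(-67.8), np.int64(248)), (np.float64(-67.0), np.int64(248)), (np.float64(-66.2), np.int64(250)), (np.float64(-65.5), np.int64(242)), (np.float64(-64.8), np.int64(182)), (np.float64(-64.0), np.int64(79)), (np.float64(-63.2), np.int64(100)), (np.float64(-62.5), np.int64(229)), (np.float64(-61.8), np.int64(250)), (np.float64(-61.0), np.int64(248)), (np.float64(-60.3), np.int64(248)), (np.float64(-59.5), np.int64(248)), (np.float64(-58.8), np.int64(248)), (np.float64(-58.0), np.i
[... 2532 characters left out ...]
64(113.0), np.int64(79)), (np.float64(113.8), np.int64(116)), (np.float64(114.5), np.int64(172)), (np.float64(115.2), np.int64(227)), (np.float64(116.0), np.int64(248)), (np.float64(116.7), np.int64(253)), (np.float64(117.5), np.int64(252)), (np.float64(118.2), np.int64(249)), (np.float64(119.0), np.int64(216)), (np.float64(119.8), np.int64(151)), (np.float64(120.5), np.int64(100)), (np.float64(121.2), np.int64(71)), (np.float64(122.0), np.int64(55)), (np.float64(122.8), np.int64(50)), (np.float64(123.5), np.int64(51)), (np.float64(124.2), np.int64(53)), (np.float64(125.0), np.int64(53)), (np.float64(125.7), np.int64(52)), (np.float64(126.5), np.int64(52)), (np.float64(127.2), np.int64(51))]
```

View pics/o2.png

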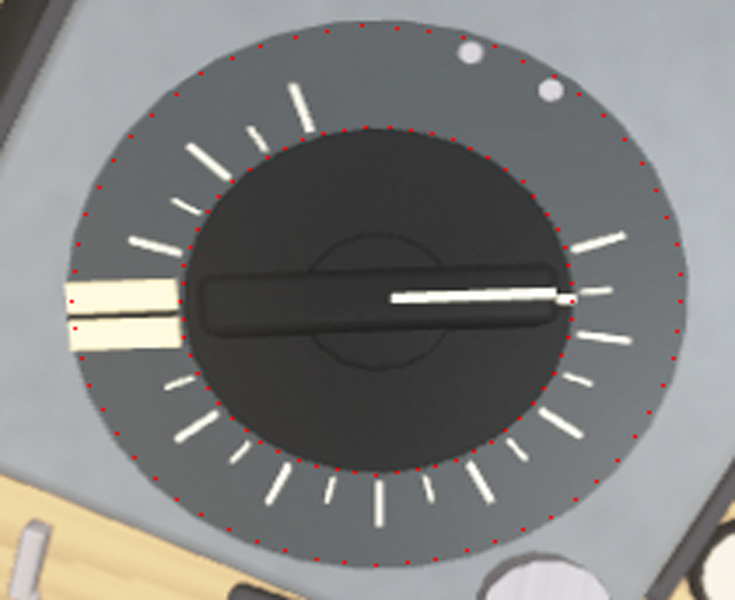

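```bash
cat >> h.py <<'E'
C=np.array([.61025,-.08907]); Z=.168+r.nose_length
def pose(deg,rho=.035,d=.016,z=Z):
    a=np.radians(deg); e=np.array([np.cos(a),np.sin(a)]); n=np.array([-e[1],e[0]])
    return np.array([*(C+rho*e+d*n),z]),down(a)
E
python3 - <<'E'
from h import *
print(r.nose_length)
p,q=pose(117.2,d=.03,z=.25); r.move_to(p,q)
print("down",r.move_l(pose(117.2,d=.03)[0],vel=.08,guard=8))
print("touch",r.move_l(pose(117.2,d=.0175)[0],vel=.03,guard=8))
for th in np.arange(117.2,-57,-6):
    p,q=pose(max(th-6,-57.7))
    if r.move_l(p,q,vel=.045,guard=14): print("guard",th,t.current_wrist_force()); break
    if int(th)%4==1: print(round(th),np.round(t.current_wrist_force(),1))
print(t.current_t(),t.current_ee_pos(),p)
E
```

```text
0.025
down False
touch False
117 [-2.6 -1.4  0.9]
105 [-3.5 -0.5  1.2]
93 [-3.4  0.7  1. ]
81 [-3.4  2.3 -0.2]
69 [-2.4  3.3 -1. ]
57 [-2.2  3.4 -1.1]
45 [-1.   3.6 -1.1]
33 [ 0.3  3.1 -0.7]
21 [-0.1  4.5 -0.2]
9 [ 2.3  4.6 -0.6]
15.975 [ 0.64288775 -0.11041192  0.19315994] [ 0.64247652 -0.11010453  0.193     ]
```

```bash
cat >> h.py <<'E'
def look(name,psi):
    y=np.array([np.sin(psi),-np.cos(psi),0])
    r.move_to(np.array([*C,.30])+.085*y,down(psi)); r.hold(.3)
    k=vision.get_calibration("wrist"); im=vision.snapshot("wrist"); g=cv2.cvtColor(im,cv2.COLOR_RGB2GRAY)
    cv2.imwrite(f"pics/{name}.png",im[:,:,::-1])
    # refine the axis from the skirt's rim, top face z=.161
    from scipy.optimize import least_squares
    c=C.copy();G=cv2.GaussianBlur(g,(0,0),.8).astype(np.float32)
    def ray(I,rr,A,z):
        P=np.c_[c[0]+rr*np.cos(A),c[1]+rr*np.sin(A),np.full(np.size(rr*A),z)]
        u=w2p(P,k).astype(np.float32); return P,cv2.remap(I,u[:,:1],u[:,1:],cv2.INTER_LINEAR)[:,0].astype(float)
    for _ in range(4):
        pts=[]
        for a in np.radians(np.arange(0,360,3)):
            P,v=ray(G,np.arange(.044,.0565,.00025),a,.161)
            if 8<v[-1]-v[0]<60 and v.max()<130: pts.append(P[np.diff(v).argmax(),:2])
        pts=np.array(pts)
        f=least_squares(lambda x:np.hypot(*(pts-x[:2]).T)-x[2],[*c,.05],loss="soft_l1",f_scale=.0007); c=f.x[:2]
    out=[]
    for r0,r1,z,s in((.057,.077,.152,-1),(.02,.041,.187,1),(.045,.0495,.161,1)):
        A=np.radians(np.arange(-85,-40,.2)); V=np.mean([ray(g,rr,A,z)[1] for rr in np.linspace(r0,r1,8)],axis=0)
        if s<0:
            m=np.where(V>200)[0]; w=np.zeros_like(V); w[m[0]:m[-1]+1]=np.clip(200-V[m[0]:m[-1]+1],0,None)
        else: w=np.clip(V-130,0,None)
        out.append(np.degrees((w*A).sum()/w.sum()))
    print("n,axis,R",len(pts),f.x.round(4),"tape,bar,rim deg",np.round(out,2),"t",t.current_t())
E
python3 - <<'E'
from h import *
p,q=pose(-57.7,d=.026); r.move_l(p,vel=.06)
r.move_l([*p[:2],.27],vel=.15)
look("w3",-1.0)
E
```

```text
n,axis,R 78 [ 0.61   -0.0891  0.0494] tape,bar,rim deg [-63.54 -60.86 -60.8 ] t 17.8583
```

View pics/w3.png

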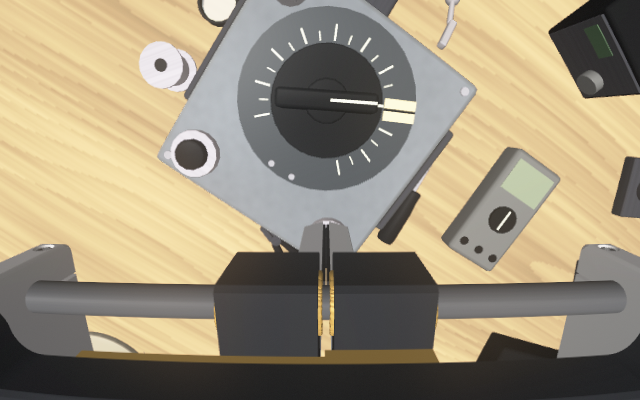

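Run:
```python
from h import *
p,q=pose(-57.7,d=.026,z=.27); r.move_to(p,q)
r.move_l(pose(-57.7,d=.026)[0],vel=.12,guard=8)
p,q=pose(-57.0); print(r.move_l(p,q,vel=.05,guard=12))
for th in(-58.7,-60.4):
    p,q=pose(th); print(r.move_l(p,q,vel=.02,guard=14),np.round(t.current_wrist_force(),1))
p,q=pose(-60.4,d=.026); r.move_l(p,vel=.05); r.move_l([*p[:2],.27],vel=.15)
look("w4",-1.0)
for c in ("wrist",):
    print([(np.round(d["at"],4),round(d["score"],2)) for d in models.mark_of("start_top",c)[:2]])
```

```text
False
False [1.3 1.1 1.5]
False [3.3 3.  1.9]
n,axis,R 79 [ 0.6101 -0.0891  0.0495] tape,bar,rim deg [-63.63 -62.   -61.81] t 21.9583
[(array([ 0.5057, -0.0134,  0.1717]), 0.64), (array([ 0.6393, -0.1325,  0.1649]), 0.58)]
```

View pics/w4.png

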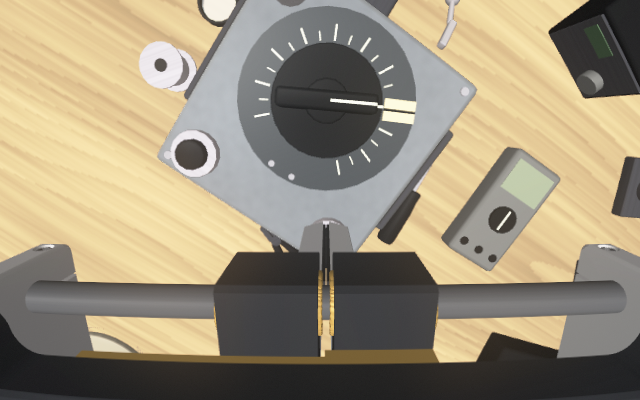

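Run:
```python
from h import *
p,q=pose(-59,d=.026,z=.27); r.move_to(p,q)
r.move_l(pose(-59,d=.026)[0],vel=.12,guard=8)
p,q=pose(-59.5); print(r.move_l(p,q,vel=.05,guard=12))
for th in(-61,-62.0):
    p,q=pose(th); print(r.move_l(p,q,vel=.02,guard=14),np.round(t.current_wrist_force(),1))
p,q=pose(-62,d=.026); r.move_l(p,vel=.05); r.move_l([*p[:2],.27],vel=.15)
look("w5",-1.0)
```

```text
False
False [2.1 0.8 0.9]
False [3.  3.2 2.6]
n,axis,R 79 [ 0.6101 -0.0891  0.0495] tape,bar,rim deg [-63.64 -63.68 -63.67] t 26.1167
```

Run:
```python
from h import *
s=np.array([.5058,-.0125]); n=r.nose_length
r.move_to([*s,.20+n],down(-1.0)); r.hold(.2); f0=t.current_wrist_force()
g=r.move_l([*s,.1645+n],vel=.03,guard=9); r.hold(.2)
print("guard",g,"tip z",t.current_ee_pos()[2]-n,np.round(t.current_wrist_force()-f0,1))
r.move_l([*s,.23+n],vel=.1)
look("w6",-1.0)
for c in("scene",):
    vision.snapshot(c)
    for m in("start_top","stop_top","dial_index","mark_line","tin"): print(m,[(np.round(d["at"],4),round(d["score"],2)) for d in models.mark_of(m,c)[:2]])
```

```text
guard True tip z 0.16623639575899854 [-0.7  0.9  6.2]
n,axis,R 78 [ 0.61   -0.089   0.0495] tape,bar,rim deg [-63.61 -63.66 -63.66] t 29.975
start_top [(array([ 0.5067, -0.0067,  0.1739]), 0.49), (array([ 0.5009, -0.1624,  0.1844]), 0.48)]
stop_top [(array([ 0.5004, -0.16  ,  0.185 ]), 0.52)]
dial_index [(array([ 0.6339, -0.1332,  0.163 ]), 0.96)]
mark_line [(array([ 0.6361, -0.1364,  0.1511]), 0.65)]
tin [(array([ 0.6773, -0.0117,  0.1451]), 0.67)]
```

View pics/w6.png

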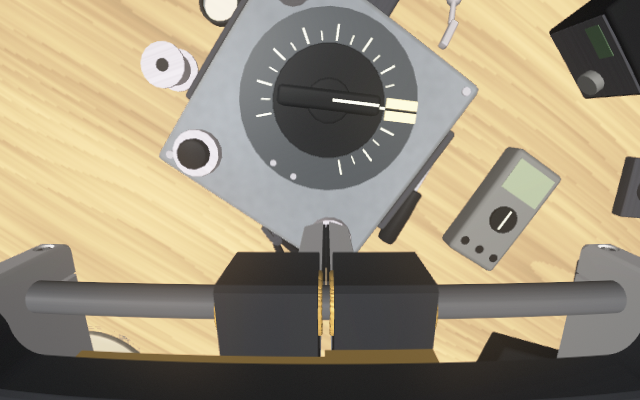

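```bash
python3 -c "
from plant import r
r.sign_off()"
```

```text
the job is handed in; nothing more can be done
```

I pushed the dial about 181° clockwise with the closed fingertips against its bar grip, then pressed start, and handed the job in; it reported no verdict. It took two small corrections after the main push, each checked with the wrist camera.

- **Dial:** the last check, after the press, put the index at -63.66° and the pen line at -63.61°. That is about 0.05 mm apart at the rim, against the 3 mm limit. The scene-camera network put the two marks about 4 mm apart, which is within its own error, so I relied on the wrist-camera fit.
- **Forces:** the pushing force at the wrist read about 3 to 5 N at the points I sampled, and the 14 N guard never tripped.
- **Start button:** the fingertip reached 166.2 mm above the bench with 6.2 N on it. That is about 5.8 mm of travel, past the 5 N needed for fully down. The last wrist picture shows the cap looking the same as before the press. The network's height for it was 174 mm with a score of only 0.49, against 172 mm released.
- **Everything else:** I kept away from the stop button, and the network still placed its top at 185 mm, its released height. The tin is within about 3 mm of where it was first seen. I checked the other items only by eye in the wrist pictures; those I could see showed no change.

The robot's clock read about 30 s of the 53 s allowed at the last check, and the arm ended clear of everything.

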